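# Check-weigh a carton on the bench balance

## Robot

A 6-joint arm with a two-finger parallel gripper is mounted at the origin on the work surface. World frame = base frame: x ahead of the robot, y to its left, z up, the work surface at z = 0. Lengths are in m, angles in degrees, forces in N, time in s.
With the tool pointing down it reaches from about 0.35 to 0.775 m from the base axis. Payload 5.5 kg.
Tool frame: the origin (TCP) lies where the fingers leave the gripper's body, on its centre line; the fingertips stand 73 mm ahead of it and the grasp point (between the pads) lies 54 mm ahead of it; z points along the fingers, x is the direction in which the jaws open and shut, and the axes are right-handed (so a half turn about z gives the same grasp; the last joint's range is limited). The gripper opens to 85 mm and grips with 20 to 120 N. Pads are 22 mm wide; open, the fingers measure 114 mm over their backs; the gripper's body (76 mm by 85 mm) begins 54 mm behind the grasp point. The pads swing forward as they close: fully open they stand 13 mm farther back than shut.
Start: joints at [-75.149, 17.945, 2.641, 74.691, 0, 82.002], TCP at [0.223, -0.53, 0.304] pointing down, gripper open.
Joint ranges: [-158.12, 158.12], [-49.38, 96.58], [-58.88, 72.47], [-126.05, 133.96], [-84.25, 85.87], [-180, 180]. Speed limits (degrees/s): [147.25, 147.25, 180, 180, 180, 180].

## Interface

Orientations are given as a 3x3 rotation matrix whose columns are the frame's x, y, z axes.
In Python, from bench import manip gives the robot as it stands.
- The arm moves only by the shell command python3 -m jog 'ROWS'. ROWS is JSON, a list that holds one entry, the list of rows, each a list of 7 numbers: the opening, from -1 (shut) to 1 (fully open), then the shift along the tool's x, y, z normalised to -1 to 1, where 1 is 0.03 m, then the turn, a rotation vector about the tool's x, y, z normalised to -1 to 1, where 1 is 5 degrees. In form: [[[grip, tx, ty, tz, rx, ry, rz], ...]]. A call has 1 to 8 rows; each row shifts and turns the commanded pose from where the row before left it, along the tool's axes as they then stand; what a row does not reach is not made up. A row lasts 1/8 s, in which the tool goes at most 62.5 mm and 10.7 degrees, less where a joint would pass 70% of its speed; a pose out of reach is approached as far as the arm can. A call with a number of a shift or a turn outside -1 to 1 is refused whole. A call with a gripper value outside its range is refused whole. The fingers move at their own pace and stop on an object; the grip force is fixed at half the most. Time passes only in rows, so rows that do not move let the fingers close. It gives the time, the measured TCP pose, the force and the opening at its end, in the units of the state.
- manip.get_state(): the state, without advancing time (a new reading comes with each control period).
- manip.get_image(name): name is "scene" or "top"; returns the picture (480x640x3 uint8, blue, green, red); there is no depth.
- manip.camera_info(name): a dict with "K" (3x3 intrinsics, pixels), "k1" (the pictures are not rectified: a ray, as slopes to the right and down, at radius r is drawn at 1 + k1 r^2 times it, then the intrinsics apply), "rvec" (rotation vector, rad) and "tvec" (3), from world to camera coordinates, as OpenCV has them. Camera axes: x right, y down, z forward; pixel columns grow to the right and rows downward; lengths in m; the calibration is good to about 2 mm. A picture is of the moment at which its call begins. camera_info takes no time and is no camera call.
- manip.close_job(): hands the job in, once; it reports no verdict.
Trained networks look in the newest picture that a camera, given by its name, has taken for a name from the list of things; names that differ only in an ending like _2 or _b are one class to them, and where a whole thing is asked for, a point or a joint stands for the part that bears it (a point fixed in the world has none). Each returns a list of dicts, best first, with "p" (0 to 1); they miss things now and then, are a little off and sometimes report something else, mostly with a low value. They report only what shows in the picture. A call takes as long as a camera call. They do not tell look-alikes from the thing itself.
- manip.trace(query, camera): "region" (480x640 bool, what is visible of it).
- manip.landmark_of(query, camera): "location" ([x, y, z] in m, in world coordinates, good to about 4 mm: a listed point, or the origin of a listed thing).
The state is a dict: "clock": time; "q": joint angles; "joint_velocities": joint speeds; "effort": joint torques, N m; "tcp_pos": TCP position; "tcp_rot": TCP orientation; "ft_force": force on the tool from outside, world axes, zero at the start; "ft_torque": the same for the moment, N m; "opening": opening from 0.0 (shut) to 1.0 (fully open).
Only numpy, scipy, OpenCV 4.12 (cv2) and the standard library are available. Lean on these libraries where they do the work, as an engineer would, in place of code of your own. Each camera call takes 0.05 s, during which the arm holds its last target. There are 200 camera calls.

## Task

One carton stands on the flat pan of the two-pan balance. Load steel weights into the three-lane tray on the other side, each lying flat in a lane with its grip up and set down rather than dropped, until the beam stays level; every carton needs the large weight, which must first be drawn out of its pigeonhole, plus the medium or the small one, whichever the beam asks for. Leave the weight you do not need standing flat on the bench with its grip up, and do not disturb the cartons, the spool, the bottle or the mug.

Things in the scene. Friction and masses are not known exactly. Their poses are not given: they have to be found in the camera images.
- balance: The balance's fixed grey base, 120 (own x) x 300 (y) x 18 mm; origin: centre of its underside on the bench. Own x points roughly away from the robot; the beam lies along own y, its pivot 50 mm up. The weight tray is on its -y side and the flat load pan on its +y side, each 110 mm from the pivot. In the middle a white dial (54 wide, top 140 mm above the bench) with a black needle. Both pans stay horizontal and only rise and sink, up to 19 mm either way from level.
- beam (a joint): Tilt of the beam, rad: 0 is level; positive means the weight tray is high (too little weight), negative means the tray is low; stops at +0.17 and -0.17. It swings damped (settles in about 1 s) and rests about 0.09 rad from level for a difference of 150 g, against the stop beyond about 280 g. The needle tip moves with it.
- tray_mid (a point): Middle of the weight tray's floor (floor surface); moves up and down with the tray: 85 mm above the bench when level. Axes as the balance's. The aluminium tray has three equal lanes along own x, each 176 long x 44 wide inside, side by side along own y, 47 mm apart, parted and closed all round by 3 mm walls 26 mm high.
- lane1 (a point): Centre of the floor of the lane farthest from the pivot (-y); lane along own x.
- lane2 (a point): Centre of the floor of the middle lane.
- lane3 (a point): Centre of the floor of the lane nearest the pivot.
- loadpan_mid (a point): Middle of the flat load pan's floor (170 x 144 mm, 8 mm rim), on which one carton stands.
- large: 600 g weight: flat steel bar 160 long (own x) x 36 wide (y) x 12 thick (z), with an upright grip block of the same steel on its middle, 30 (x) x 16 (y) x 36 high, so 48 high in all. Origin: centre of the bar's underside; z up. At the start it lies in the pigeonhole along its depth with about 60 mm of its -x end sticking out of the mouth (towards the robot); the grip block is inside, under the roof.
- medium: 300 g weight: flat steel bar 85 long (own x) x 34 wide (y) x 11 thick (z), with an upright grip block of the same steel on its middle, 30 (x) x 16 (y) x 36 high, so 47 high in all. Origin: centre of the bar's underside; z up. At the start it stands on the bench.
- small: 150 g weight: flat steel bar 60 long (own x) x 26 wide (y) x 9 thick (z), with an upright grip block of the same steel on its middle, 24 (x) x 14 (y) x 36 high, so 45 high in all. Origin: centre of the bar's underside; z up. At the start it stands on the bench.
- rack: Fixed grey pigeonhole for the large weight, 112 deep (own x) x 84 wide (y) x 82 high; one bay 60 wide with its floor 25 mm and the underside of its roof 77 mm above the bench, open only to own -x (roughly towards the robot). Origin: centre of its underside on the bench.
- rack_mouth (a point): Middle of the front edge of the bay's floor, 25 mm above the bench; own -x is the way out.
- stand: Fixed white-topped stand, 130 (own x) x 105 (y) x 66 mm, carrying the waiting carton; origin: centre of its underside.
- carton_a: Taped cardboard carton 105 (own x) x 82 (y) x 55 high; origin: centre of its underside. The two cartons look alike; one (either) is on the load pan, the other waits on the stand. The mass of the one on the pan equals, within 2 percent, the large weight plus the small, or the large weight plus the medium; which of the two must be read from the beam.
- carton_b: Carton like carton_a.
- spool: Grey ribbon spool standing on the bench, 72 mm diameter, 44 high; origin: centre of its underside. Leave alone.
- flux: Amber bottle, 52 mm diameter, 125 high, standing on the bench; origin: centre of its underside. Leave alone.
- mug: White mug, 76 mm diameter, 85 high, handle at own +y (about 30 mm out); origin: centre of its underside. Leave alone.
Mind the look-alikes: they are no part of the job. What is shaped like the large but pink is not meant. What is shaped like the medium but pink is not meant.

How it is judged (in metres and radians):
On the way:
1. the large weight lies flat in a lane of the tray, let go (x of large in the frame of tray_mid between -0.07 and 0.07 m and y of large in the frame of tray_mid between -0.075 and 0.075 m and z of large in the frame of tray_mid between -0.006 and 0.006 m and angle between large's own z axis and vertical below 0.1 rad and contact force between large and the fingers below 0.05 N), for 0.2 s.
At the end, for the whole second after the job is handed in: The beam is at rest within 0.03 rad of level (about 50 g); the large weight lies flat in the tray; the medium and the small each lie flat in the tray or stand flat on the bench, grips up; all at rest and released (value of joint beam between -0.03 and 0.03 rad and velocity of joint beam between -0.05 and 0.05 rad/s and x of large in the frame of tray_mid between -0.07 and 0.07 m and y of large in the frame of tray_mid between -0.075 and 0.075 m and z of large in the frame of tray_mid between -0.006 and 0.006 m and angle between large's own z axis and vertical below 0.1 rad and ((x of medium in the frame of tray_mid between -0.07 and 0.07 m and y of medium in the frame of tray_mid between -0.075 and 0.075 m and z of medium in the frame of tray_mid between -0.006 and 0.006 m and angle between medium's own z axis and vertical below 0.1 rad) or (height (world z) of medium between -0.006 and 0.006 m and angle between medium's own z axis and vertical below 0.1 rad)) and ((x of small in the frame of tray_mid between -0.07 and 0.07 m and y of small in the frame of tray_mid between -0.075 and 0.075 m and z of small in the frame of tray_mid between -0.006 and 0.006 m and angle between small's own z axis and vertical below 0.1 rad) or (height (world z) of small between -0.006 and 0.006 m and angle between small's own z axis and vertical below 0.1 rad)) and linear speed of each of large, medium, small below 0.03 m/s); the robot touches nothing.
It fails at once if a weight is dropped (falls free faster than 0.5 m/s, a fall of about 13 mm) ((contact force between large and the fingers below 0.05 N and linear speed of large above 0.5 m/s) or (contact force between medium and the fingers below 0.05 N and linear speed of medium above 0.5 m/s) or (contact force between small and the fingers below 0.05 N and linear speed of small above 0.5 m/s)).
It fails at once if a carton is displaced by more than 45 mm (its pan rises 19 mm to level) or tipped (distance of any of carton_a, carton_b from where it was at the start of the episode above 0.045 m or angle between any of carton_a, carton_b's own z axis and vertical above 0.2 rad).
It fails at once if the spool, the bottle or the mug is shifted by more than 30 mm or tipped (distance of any of spool, flux, mug from where it was at the start of the episode above 0.03 m or angle between any of spool, flux, mug's own z axis and vertical above 0.3 rad).
It also fails if it takes over 67 s, if anything falls off the work surface, if the arm or the gripper's body presses on something with over 40 N, if the wrist force passes 120 N, or if a joint passes its speed limit or range.

## Working session

There is one attempt and no reset: what is moved stays moved. The work goes in short steps, Python scripts to look and compute and a shell command to move; the robot and the scene stay as the last step left them, time stands still between calls to the robot, and variables do not carry over. Pictures are saved under pics/ and viewed, about 8 in all and at most 12, crops included, and the job is handed in when it is done.

```bash
mkdir -p pics; ls; cat > h.py <<'E'
import numpy as np, cv2
from bench import manip
def grab(n,f):
    im=manip.get_image(n); cv2.imwrite('pics/'+f,im); return im
def cam(n):
    c=manip.camera_info(n); R,_=cv2.Rodrigues(np.array(c['rvec'],float)); return np.array(c['K'],float),float(c['k1']),R,np.array(c['tvec'],float).ravel()
def proj(n,P):
    K,k,R,t=cam(n); p=np.atleast_2d(P)@R.T+t; s=p[:,:2]/p[:,2:]; s=s*(1+k*(s**2).sum(1,keepdims=True)); return s*[K[0,0],K[1,1]]+K[:2,2]
def ray(n,uv):
    K,k,R,t=cam(n); d=(np.atleast_2d(uv)-K[:2,2])/[K[0,0],K[1,1]]; s=d.copy()
    for _ in range(20): s=d/(1+k*(s**2).sum(1,keepdims=True))
    return -R.T@t, np.c_[s,np.ones(len(s))]@R
def atz(n,uv,z):
    o,d=ray(n,uv); return o+d*((z-o[2])/d[:,2])[:,None]
def tri(a,ua,b,ub):
    o,d=ray(a,ua);p,e=ray(b,ub);d=d[0];e=e[0]
    s=np.linalg.lstsq(np.c_[d,-e],p-o,rcond=None)[0]; A=o+s[0]*d;B=p+s[1]*e; return (A+B)/2,np.linalg.norm(A-B)
E
python3 - <<'E'
from h import *
np.set_printoptions(precision=4,suppress=True)
for c in('scene','top'): grab(c,c+'0.png'); print(c,-cam(c)[2].T@cam(c)[3])
for q in 'balance tray_mid lane1 lane2 lane3 loadpan_mid large medium small rack rack_mouth stand carton_a spool flux mug'.split():
    for c in('scene','top'):
        print(q,c,[(np.round(d['location'],3).tolist(),round(d['p'],2)) for d in manip.landmark_of(q,c)[:4]])
print(manip.get_state())
E
```

```text
pics
scene [ 1.4443 -0.9195  1.2034]
top [ 0.4377 -0.0447  1.2059]
balance scene [([0.613, 0.193, 0.002], 0.92)]
balance top []
tray_mid scene [([0.606, 0.083, 0.1], 0.62)]
tray_mid top [([0.61, 0.084, 0.101], 0.62)]
lane1 scene [([0.61, 0.084, 0.101], 0.93), ([0.604, 0.037, 0.105], 0.72), ([0.61, 0.129, 0.102], 0.57)]
lane1 top [([0.607, 0.039, 0.108], 0.97), ([0.61, 0.134, 0.102], 0.83), ([0.609, 0.083, 0.105], 0.58)]
lane2 scene [([0.61, 0.084, 0.101], 0.93), ([0.604, 0.037, 0.105], 0.72), ([0.61, 0.129, 0.102], 0.57)]
lane2 top [([0.607, 0.039, 0.108], 0.97), ([0.61, 0.134, 0.102], 0.83), ([0.609, 0.083, 0.105], 0.58)]
lane3 scene [([0.61, 0.084, 0.101], 0.93), ([0.604, 0.037, 0.105], 0.72), ([0.61, 0.129, 0.102], 0.57)]
lane3 top [([0.607, 0.039, 0.108], 0.97), ([0.61, 0.134, 0.102], 0.83), ([0.609, 0.083, 0.105], 0.58)]
loadpan_mid scene [([0.617, 0.305, 0.065], 0.81)]
loadpan_mid top []
large scene [([0.36, -0.446, -0.002], 0.57)]
large top [([0.358, -0.443, -0.002], 0.78), ([0.633, -0.245, 0.025], 0.68), ([0.587, -0.555, 0.001], 0.58)]
medium scene [([0.333, -0.155, 0.001], 0
[... 981 characters left out ...]
.61)]
mug scene [([0.405, 0.227, 0.002], 0.56)]
mug top [([0.399, 0.232, -0.001], 0.76), ([0.525, -0.379, -0.002], 0.65), ([0.376, -0.285, -0.002], 0.27)]
{'clock': 1.7, 'q': array([-75.1482,  17.9465,   2.6399,  74.689 ,   0.0013,  82.0022]), 'joint_velocities': array([ 0.039 , -0.0763, -0.0442, -0.0239, -0.0554,  0.0139]), 'effort': array([  0.0026, -48.0459,  29.8811,   0.0003,  -0.    ,  -0.    ]), 'tcp_pos': array([ 0.2233, -0.5299,  0.3039]), 'tcp_rot': array([[ 0.3883, -0.9215,  0.    ],
       [-0.9215, -0.3883, -0.0001],
       [ 0.0001, -0.    , -1.    ]]), 'ft_force': array([ 0.1169, -0.0107, -0.2893]), 'ft_torque': array([-0.0058,  0.0185,  0.0305]), 'opening': 1.001613285508357}
```

View pics/top0.png

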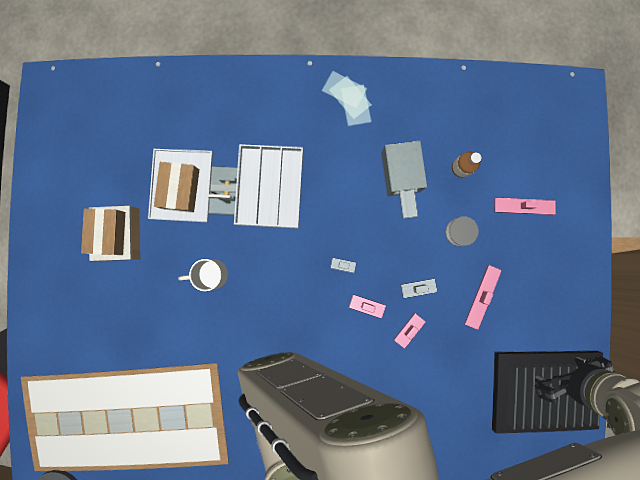

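View pics/scene0.png

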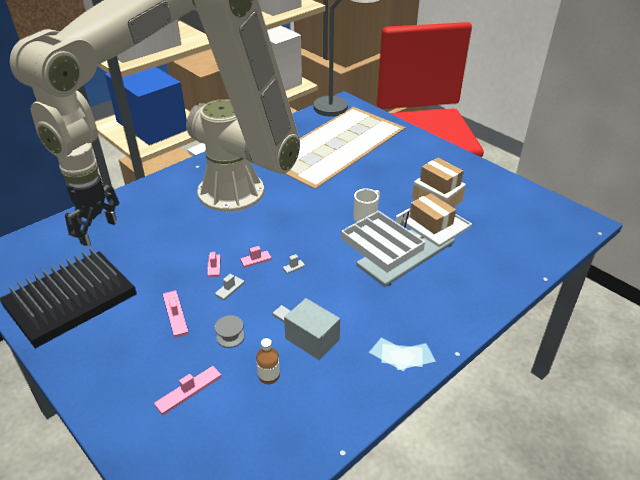

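Candidates, top-view pixels:
- **Large:** steel stub in the rack mouth (409,205) is the one wanted. The pink bars at (525,206) and (484,297) are look-alikes.
- **Medium:** steel at (419,288) is the one wanted. The pink ones at (367,306) and (410,330) are look-alikes.
- **Small:** steel at (343,265).

Next I'll do the close crop and measure the outlines.

```bash
python3 - <<'E'
from h import *
np.set_printoptions(precision=4,suppress=True)
im=cv2.imread('pics/top0.png')
a=cv2.resize(im[135:305,325:445],None,fx=3.5,fy=3.5,interpolation=cv2.INTER_CUBIC)
b=cv2.resize(im[135:235,230:310],None,fx=4.5,fy=4.5,interpolation=cv2.INTER_CUBIC)
o=np.zeros((600,790,3),np.uint8);o[:a.shape[0],:a.shape[1]]=a[:600];o[:b.shape[0],425:425+b.shape[1]]=b
cv2.imwrite('pics/crop1.png',o)
hsv=cv2.cvtColor(im,cv2.COLOR_BGR2HSV); m=((hsv[...,1]<70)&(hsv[...,2]>90)).astype(np.uint8)
def blob(box,z,name):
    x0,y0,x1,y1=box; mm=np.zeros_like(m); mm[y0:y1,x0:x1]=m[y0:y1,x0:x1]
    n,l,s,c=cv2.connectedComponentsWithStats(mm); i=1+s[1:,4].argmax(); v,u=np.where(l==i)
    W=atz('top',np.c_[u,v],z)[:,:2]; r=cv2.minAreaRect((W*1000).astype(np.float32)); print(name,s[i,4],r,cv2.boxPoints(r).round(0).tolist())
blob((325,250,362,282),.006,'small'); blob((395,272,445,305),.008,'medium')
blob((398,194,422,222),.037,'stub'); blob((380,135,430,193),.082,'rack');blob((230,140,308,232),.130,'tray')
E
```

```text
small 264 ((432.2443542480469, -94.90852355957031), (60.10125732421875, 26.64288902282715), 79.67311096191406) [[414.0, -122.0], [440.0, -127.0], [451.0, -68.0], [425.0, -63.0]]
medium 454 ((378.364013671875, -283.3932800292969), (34.031890869140625, 85.78666687011719), 11.077446937561035) [[353.0, -245.0], [370.0, -329.0], [403.0, -322.0], [387.0, -238.0]]
stub 358 ((579.76025390625, -250.72409057617188), (58.82195281982422, 36.797218322753906), 7.937323570251465) [[548.0, -237.0], [553.0, -273.0], [611.0, -265.0], [606.0, -228.0]]
rack 1766 ((663.5961303710938, -235.88059997558594), (120.65530395507812, 85.36878204345703), 8.047224044799805) [[598.0, -202.0], [610.0, -287.0], [729.0, -270.0], [717.0, -185.0]]
tray 5293 ((607.8577880859375, 88.2892837524414), (161.4117431640625, 184.09056091308594), 87.8202896118164) [[513.0, 11.0], [697.0, 4.0], [703.0, 165.0], [519.0, 172.0]]
```

View pics/crop1.png

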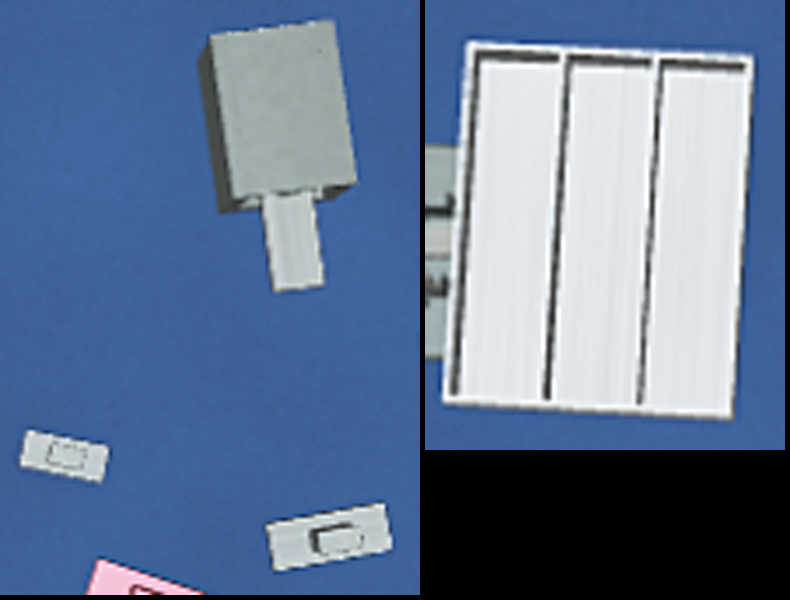

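The crop confirms the choice. The steel stub is in the rack mouth at top px (409,203), the plain steel medium is at (419,288) and the small is at (343,265). The pink look-alike starts at the bottom edge of the crop. Next, a scene crop to triangulate heights.

```bash
python3 - <<'E'
from h import *
im=cv2.imread('pics/scene0.png')
a=cv2.resize(im[205:285,335:430],None,fx=5,fy=5,interpolation=cv2.INTER_CUBIC)
b=cv2.resize(im[250:335,210:310],None,fx=3,fy=3,interpolation=cv2.INTER_CUBIC)
o=np.zeros((400,790,3),np.uint8);o[:400,:475]=a;o[:255,480:780]=b
cv2.imwrite('pics/crop2.png',o)
E
```

```text
(no output)
```

View pics/crop2.png

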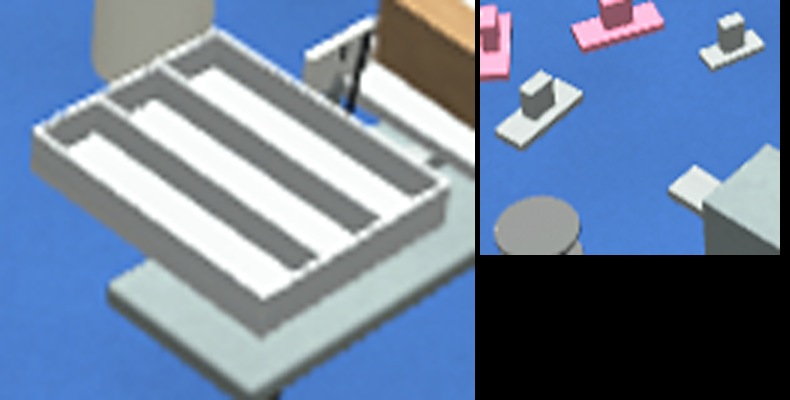

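```bash
python3 - <<'E'
from h import *
np.set_printoptions(precision=4,suppress=True)
S={'t_lh':((377.2,210),(233.6,224.4)),'t_ll':((342,230.2),(298.1,227.5)),'t_hl':((387.2,265.2),(302.5,146.8)),'t_hh':((424.2,240.6),(239.2,144.2)),
'stub_ll':((272.4,312.8),(417.5,215.5)),'stub_lh':((281,305.1),(403.3,217.5))}
P={}
for k,(s,t) in S.items(): P[k],g=tri('scene',s,'top',t); print(k,P[k],round(g*1000,1))
T=[P[k] for k in('t_lh','t_ll','t_hl','t_hh')]; print('tray c',np.mean(T,0)); 
f=lambda a,b:np.degrees(np.arctan2(*(b-a)[[1,0]])),
d=lambda a,b:(np.degrees(np.arctan2(b[1]-a[1],b[0]-a[0])).round(2),np.linalg.norm(b-a).round(4))
print(d(T[0],T[3]),d(T[1],T[2]),d(T[1],T[0]),d(T[2],T[3]))
print('stub',(P['stub_ll']+P['stub_lh'])/2, d(P['stub_ll'],P['stub_lh']))
E
```

```text
t_lh [0.5187 0.1556 0.13  ] 0.1
t_ll [0.5157 0.0129 0.131 ] 5.2
t_hl [0.6971 0.005  0.1268] 0.2
t_hh [0.7007 0.1483 0.1313] 0.6
stub_ll [ 0.5558 -0.2727  0.0355] 2.1
stub_lh [ 0.5499 -0.2383  0.0355] 1.2
tray c [0.6081 0.0804 0.1298]
(np.float64(-2.29), np.float64(0.1821)) (np.float64(-2.48), np.float64(0.1816)) (np.float64(88.79), np.float64(0.1427)) (np.float64(88.56), np.float64(0.1433))
stub [ 0.5529 -0.2555  0.0355] (np.float64(99.61), np.float64(0.0349))
```

Heights agree: the tray rim is at 0.130 (so its floor is at 0.104) and the stub top is at 0.0355. The edge lengths are 182 x 143 mm, as expected. The tray yaw is about -2°, and the rack and large are at about +8.2°.

```bash
cat > go.py <<'E'
import sys; from h import *
x,y,z,yaw=map(float,sys.argv[1:5]); s=manip.get_state(); R=np.array(s['tcp_rot']); p=np.array(s['tcp_pos'])
a=np.radians(yaw); T=np.array([[np.cos(a),np.sin(a),0],[np.sin(a),-np.cos(a),0],[0,0,-1]])
rv=cv2.Rodrigues(R.T@T)[0].ravel(); d=np.array([x,y,z])-p
np.set_printoptions(precision=3,suppress=True)
print('clk',s['clock'],'pos',p,'yaw',np.degrees(np.arctan2(R[1,0],R[0,0])).round(2),'F',s['ft_force'],'op',round(s['opening'],3))
print('rot units',np.degrees(rv)/5,'then shift units',T.T@d/.03,' shift in current axes',R.T@d/.03)
E
python3 go.py 0.5668 -0.2532 0.25 -81.8
python3 -m jog '[[[1,0,0,0,0,0,0.97],[1,0,0,0,0,0,0.97],[1,0,0,0,0,0,0.97],[1,-0.58,-0.97,0.1,0,0,0],[1,-0.58,-0.97,0.1,0,0,0],[1,-0.58,-0.97,0.1,0,0,0],[1,-0.58,-0.97,0.1,0,0,0],[1,-0.58,-0.97,0.1,0,0,0]]]'
python3 -m jog '[[[1,-0.58,-0.97,0.1,0,0,0],[1,-0.58,-0.97,0.1,0,0,0],[1,-0.58,-0.97,0.1,0,0,0],[1,-0.58,-0.97,0.1,0,0,0],[1,-0.58,-0.97,0.1,0,0,0],[1,-0.58,-0.97,0.1,0,0,0],[1,-0.58,-0.97,0.1,0,0,0],[1,0,0,0,0,0,0]]]'
python3 go.py 0.5668 -0.2532 0.14 -81.8
```

```text
clk 1.7 pos [ 0.223 -0.53   0.304] yaw -67.15 F [ 0.117 -0.011 -0.289] op 1.002
rot units [-0.    -0.001  2.93 ] then shift units [ -7.496 -12.649   1.797]  shift in current axes [ -4.054 -14.133   1.796]
clock: 2.7
tcp_pos: [0.3555, -0.4221, 0.2889]
tcp_rot: [[0.144, -0.99, 0.0], [-0.99, -0.144, -0.0], [0.0, -0.0, -1.0]]
ft_force: [-0.4, 0.8, 0.2]
opening: 0.999
clock: 3.7
tcp_pos: [0.54, -0.2713, 0.2674]
tcp_rot: [[0.148, -0.989, -0.0], [-0.989, -0.148, 0.0], [-0.0, 0.0, -1.0]]
ft_force: [0.7, -0.5, -0.3]
opening: 1.002
clk 3.7 pos [ 0.54  -0.271  0.267] yaw -81.51 F [ 0.725 -0.547 -0.275] op 1.002
rot units [0.001 0.005 0.058] then shift units [-0.47  -0.971  4.247]  shift in current axes [-0.463 -0.973  4.247]
```

```bash

python3 -m jog '[[[1,-0.47,-0.97,0.8,0,0,0.06],[1,0,0,0.9,0,0,0],[1,0,0,0.9,0,0,0],[1,0,0,0.9,0,0,0],[1,0,0,0.75,0,0,0],[1,0,0,0,0,0,0]]]'
python3 go.py 0.5668 -0.2532 0.088 -81.8
```

```text
clock: 4.45
tcp_pos: [0.5637, -0.2547, 0.1386]
tcp_rot: [[0.138, -0.99, -0.004], [-0.99, -0.138, 0.002], [-0.002, 0.003, -1.0]]
ft_force: [-0.7, 0.9, -0.3]
opening: 1.002
clk 4.45 pos [ 0.564 -0.255  0.139] yaw -82.06 F [-0.745  0.922 -0.289] op 1.002
rot units [ 0.04   0.028 -0.051] then shift units [-0.035 -0.11   1.686]  shift in current axes [-0.032 -0.116  1.685]
```

```bash

python3 -m jog '[[[1,-0.03,-0.11,0.7,0,0,0],[1,0,0,0.6,0,0,0],[1,0,0,0.38,0,0,0],[1,0,0,0,0,0,0],[-1,0,0,0,0,0,0],[-1,0,0,0,0,0,0],[-1,0,0,0,0,0,0],[-1,0,0,0,0,0,0]]]'
python3 go.py 0.5668 -0.2532 0.088 -81.8
python3 - <<'E'
from h import *
a=grab('top','top1.png');b=grab('scene','scene1.png')
o=np.zeros((450,790,3),np.uint8)
o[:,:390]=cv2.resize(a[140:290,310:440],(390,450),interpolation=cv2.INTER_CUBIC);o[:,400:790]=cv2.resize(b[230:380,220:350],(390,450),interpolation=cv2.INTER_CUBIC)
cv2.imwrite('pics/crop3.png',o)
E
```

```text
clock: 5.45
tcp_pos: [0.5688, -0.2534, 0.0907]
tcp_rot: [[0.139, -0.99, 0.001], [-0.99, -0.139, -0.0], [0.0, -0.001, -1.0]]
ft_force: [-0.7, 1.6, 4.8]
opening: 0.404
clk 5.45 pos [ 0.569 -0.253  0.091] yaw -81.99 F [-0.736  1.563  4.835] op 0.404
rot units [-0.009 -0.006 -0.038] then shift units [-0.017  0.066  0.091]  shift in current axes [-0.017  0.066  0.091]
```

View pics/crop3.png

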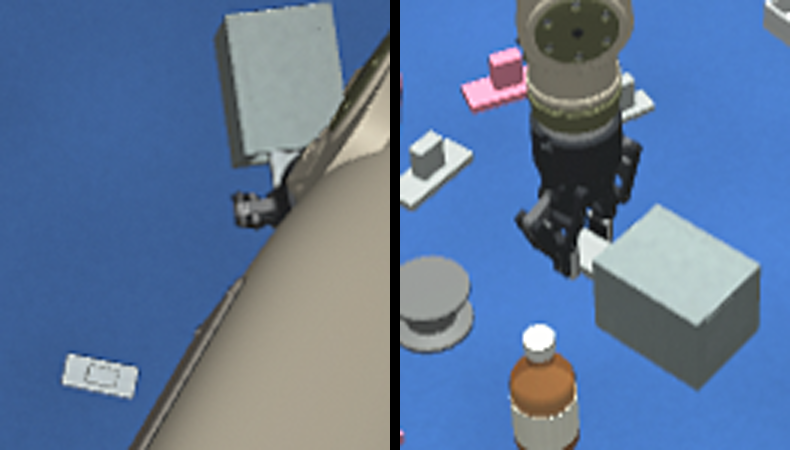

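The bar is gripped (opening 34 mm against its 36 mm width) and the stub shows between the fingers. Drawing it out 15 mm, so the centre of mass stays just inside the mouth.

```bash

python3 -m jog '[[[-1,0,0.17,0,0,0,0],[-1,0,0.17,0,0,0,0],[-1,0,0.17,0,0,0,0],[-1,0,0,0,0,0,0],[-1,0,0,0,0,0,0]]]'
python3 go.py 0.5668 -0.2532 0.088 -81.8
```

```text
clock: 6.18
tcp_pos: [0.553, -0.2559, 0.0901]
tcp_rot: [[0.139, -0.99, -0.001], [-0.99, -0.139, -0.001], [0.001, 0.001, -1.0]]
ft_force: [0.3, -1.3, 3.5]
opening: 0.409
clk 6.175 pos [ 0.553 -0.256  0.09 ] yaw -82.03 F [ 0.3   -1.287  3.537] op 0.409
rot units [ 0.01  -0.006 -0.047] then shift units [-0.023 -0.468  0.07 ]  shift in current axes [-0.025 -0.468  0.069]
```

```bash

python3 -m jog '[[[0.2,0,0,0,0,0,0],[1,0,0,0,0,0,0],[1,0,0,-0.2,0,0,0],[1,0,0,-1,0,0,0],[1,0,0,-1,0,0,0],[1,0,0,-1,0,0,0],[1,0,0,-0.5,0,0,0]]]'
python3 -m jog '[[[1,1,0,0,0,0,0],[1,1,0,0,0,0,0],[1,1,0,0,0,0,0],[1,1,0,0,0,0,0],[1,0,0,0,0,0,0]]]'
python3 - <<'E'
from h import *
np.set_printoptions(precision=4,suppress=True)
a=grab('top','top2.png')
o=cv2.resize(a[150:240,370:440],None,fx=6,fy=6,interpolation=cv2.INTER_CUBIC)
cv2.imwrite('pics/crop4.png',o)
# predicted block-top corners & bar tip for centre c
c=np.array([.6152,-.2460,.025]);y=np.radians(8.2);R=np.array([[np.cos(y),-np.sin(y),0],[np.sin(y),np.cos(y),0],[0,0,1]])
for n,q in {'blk_f_l':(-.015,.008,.048),'blk_f_r':(-.015,-.008,.048),'tip_l':(-.08,.018,.012),'tip_r':(-.08,-.018,.012)}.items(): print(n,(proj('top',c+R@q)[0]-[370,150])*6+2.5)
E
```

```text
clock: 7.05
tcp_pos: [0.554, -0.2558, 0.203]
tcp_rot: [[0.139, -0.99, 0.002], [-0.99, -0.139, -0.001], [0.002, -0.002, -1.0]]
ft_force: [0.2, -0.2, 0.2]
opening: 1.003
clock: 7.68
tcp_pos: [0.5698, -0.3763, 0.1998]
tcp_rot: [[0.137, -0.991, -0.001], [-0.991, -0.137, 0.0], [-0.0, 0.001, -1.0]]
ft_force: [0.1, 0.7, -1.1]
opening: 0.997
blk_f_l [222.6833 272.8058]
blk_f_r [262.7081 267.9001]
tip_l [204.662  446.9261]
tip_r [292.2601 435.9205]
```

View pics/crop4.png

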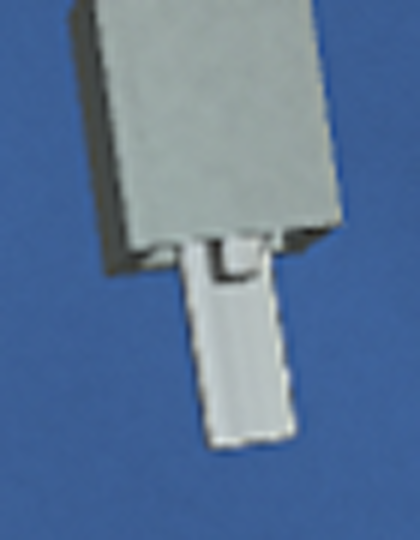

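The crop shows the block about 13 mm out of the mouth (front edge at crop (222–262, 276)) and the bar stable. I'll grip the exposed part of the block from above, just outside the roof.

```bash
python3 go.py 0.5985 -0.2493 0.19 -81.8
python3 -m jog '[[[1,-1,-0.2,0,0,0,0],[1,-1,-0.2,0,0,0,0],[1,-1,-0.2,0,0,0,0],[1,-1,-0.2,0.1,0,0,0],[1,-0.1,-0.2,0.3,0,0,0],[1,0,0,0,0,0,0]]]'
python3 go.py 0.5985 -0.2493 0.127 -81.8
```

```text
clk 7.725 pos [ 0.57  -0.375  0.2  ] yaw -82.08 F [ 0.692  0.162 -0.734] op 1.003
rot units [ 0.013  0.016 -0.056] then shift units [-4.007 -1.55   0.328]  shift in current axes [-4.014 -1.531  0.332]
clock: 8.48
tcp_pos: [0.5826, -0.2475, 0.188]
tcp_rot: [[0.141, -0.99, -0.001], [-0.99, -0.141, 0.0], [-0.001, 0.001, -1.0]]
ft_force: [-0.7, -0.1, -0.6]
opening: 0.999
clk 8.475 pos [ 0.583 -0.248  0.188] yaw -81.92 F [-0.715 -0.054 -0.552] op 0.999
rot units [ 0.015  0.007 -0.024] then shift units [ 0.134 -0.516  2.034]  shift in current axes [ 0.134 -0.519  2.033]
```

```bash

python3 -m jog '[[[1,0.13,-0.5,0.3,0,0,0],[1,0,0,0.7,0,0,0],[1,0,0,0.6,0,0,0],[1,0,0,0.43,0,0,0],[1,0,0,0,0,0,0],[1,0,0,0,0,0,0]]]'
python3 go.py 0.5985 -0.2493 0.127 -81.8
```

```text
clock: 9.22
tcp_pos: [0.5986, -0.2507, 0.1286]
tcp_rot: [[0.139, -0.99, 0.001], [-0.99, -0.139, -0.001], [0.001, -0.001, -1.0]]
ft_force: [-0.4, -0.6, 0.9]
opening: 0.997
clk 9.225 pos [ 0.599 -0.251  0.129] yaw -82.02 F [-0.426 -0.626  0.921] op 0.997
rot units [-0.008 -0.007 -0.044] then shift units [-0.046 -0.004  0.052]  shift in current axes [-0.046 -0.004  0.052]
```

```bash

python3 -m jog '[[[-1,-0.04,0,0.04,0,0,0],[-1,0,0,0,0,0,0],[-1,0,0,0,0,0,0],[-1,0,0,0,0,0,0],[-1,0,0,0,0,0,0],[-1,0,0,0,0,0,0]]]'
python3 go.py 0.5985 -0.2493 0.127 -81.8
```

```text
clock: 9.98
tcp_pos: [0.598, -0.2488, 0.1273]
tcp_rot: [[0.139, -0.99, 0.0], [-0.99, -0.139, 0.0], [-0.0, -0.0, -1.0]]
ft_force: [-1.3, 2.7, 4.4]
opening: 0.168
clk 9.975 pos [ 0.598 -0.249  0.127] yaw -81.99 F [-1.327  2.737  4.35 ] op 0.168
rot units [-0.002  0.001 -0.037] then shift units [ 0.02  -0.015  0.009]  shift in current axes [ 0.02  -0.015  0.009]
```

```bash

python3 -m jog '[[[-1,0,0.1,-0.05,0,0,0],[-1,0,0.4,0,0,0,0],[-1,0,0.6,0,0,0,0],[-1,0,0.6,0,0,0,0],[-1,0,0.6,0,0,0,0],[-1,0,0.7,0,0,0,0],[-1,0,0.7,0,0,0,0],[-1,0,0,0,0,0,0]]]'
python3 go.py 0.5985 -0.2493 0.127 -81.8
```

```text
clock: 10.98
tcp_pos: [0.485, -0.2639, 0.1273]
tcp_rot: [[0.137, -0.991, -0.004], [-0.991, -0.137, 0.002], [-0.002, 0.003, -1.0]]
ft_force: [1.2, -0.2, -4.7]
opening: 0.161
clk 10.975 pos [ 0.485 -0.264  0.127] yaw -82.11 F [ 1.173 -0.217 -4.689] op 0.161
rot units [ 0.038  0.027 -0.062] then shift units [ 0.058 -3.813  0.01 ]  shift in current axes [ 0.037 -3.813 -0.003]
```

```bash

python3 -m jog '[[[-1,0,0,-0.5,0,0,0],[-1,0,0,-0.9,0,0,0],[-1,0,0,-0.9,0,0,0.4],[-1,0,0,-0.9,0,0,0.6],[-1,0,0,-0.9,0,0,0.6],[-1,0,0,-0.4,0,0,0.4],[-1,0,0,0,0,0,0]]]'
python3 go.py 0.5903 0.0356 0.26 -92.1
```

```text
clock: 11.85
tcp_pos: [0.4887, -0.2646, 0.2644]
tcp_rot: [[-0.034, -0.999, 0.002], [-0.999, 0.034, -0.001], [0.001, -0.002, -1.0]]
ft_force: [-0.9, 0.1, -6.1]
opening: 0.166
clk 11.85 pos [ 0.489 -0.265  0.264] yaw -91.97 F [-0.877  0.066 -6.113] op 0.166
rot units [-0.021 -0.016  0.026] then shift units [-10.125  -3.019   0.147]  shift in current axes [-10.118  -3.042   0.138]
```

```bash

python3 -m jog '[[[-1,-0.5,-0.2,0,0,0,0],[-1,-0.9,-0.3,0,0,0,0],[-1,-0.9,-0.3,0,0,0,0],[-1,-0.9,-0.3,0,0,0,0],[-1,-0.9,-0.3,0,0,0,0],[-1,-0.9,-0.3,0,0,0,0],[-1,-0.9,-0.3,0,0,0,0],[-1,-0.9,-0.3,0,0,0,0]]]'
python3 -m jog '[[[-1,-0.9,-0.3,0,0,0,0],[-1,-0.9,-0.2,0,0,0,0],[-1,-0.9,-0.1,0,0,0,0],[-1,-0.5,0,0,0,0,0],[-1,0,0,0,0,0,0]]]'
python3 go.py 0.5903 0.0356 0.26 -92.1
python3 - <<'E'
from h import *
a=grab('top','top3.png');b=grab('scene','scene3.png')
o=np.zeros((500,790,3),np.uint8)
o[:,:390]=cv2.resize(a[125:245,225:318],(390,500),interpolation=cv2.INTER_CUBIC);o[:,400:790]=cv2.resize(b[165:285,330:424],(390,500),interpolation=cv2.INTER_CUBIC)
cv2.imwrite('pics/crop5.png',o)
E
```

```text
clock: 12.85
tcp_pos: [0.5637, -0.0608, 0.2618]
tcp_rot: [[-0.034, -0.999, -0.003], [-0.999, 0.034, 0.001], [-0.001, 0.003, -1.0]]
ft_force: [-0.1, -1.1, -6.0]
opening: 0.165
clock: 13.48
tcp_pos: [0.5849, 0.0337, 0.2625]
tcp_rot: [[-0.033, -0.999, -0.002], [-0.999, 0.033, -0.0], [0.0, 0.002, -1.0]]
ft_force: [-0.6, -0.1, -6.0]
opening: 0.164
clk 13.475 pos [0.585 0.034 0.262] yaw -91.87 F [-0.595 -0.054 -6.034] op 0.164
rot units [ 0.021 -0.001  0.046] then shift units [-0.07  -0.179  0.082]  shift in current axes [-0.069 -0.179  0.082]
```

View pics/crop5.png

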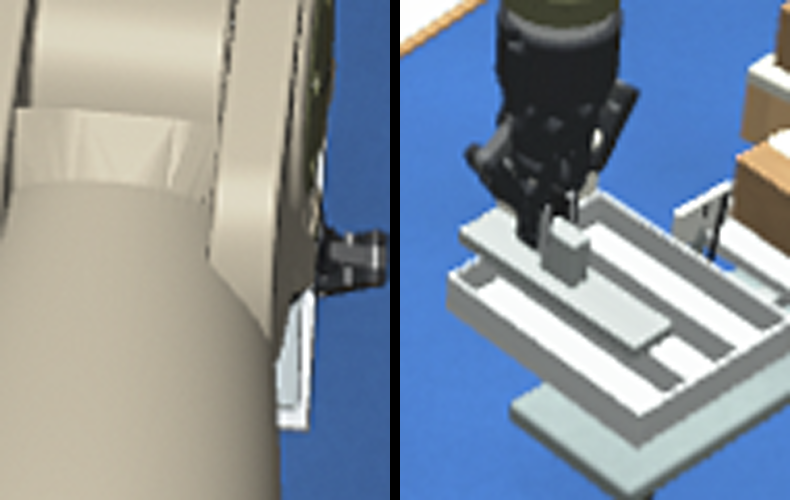

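```bash
python3 - <<'E'
from h import *
np.set_printoptions(precision=4,suppress=True)
c=np.array([(460,236),(632,347),(670,322)],float); uv=np.c_[330+(c[:,0]-400)/4.149-.4,165+c[:,1]/4.167-.4]
W=atz('scene',uv,.1725); print(W); print(np.degrees(np.arctan2(*(W[1]-W[0])[[1,0]])),np.linalg.norm(W[1]-W[0]),np.linalg.norm(W[2]-W[1]),'centre',(W[0]+W[2])/2)
# tray rim check from same picture
t=np.array([(449,275),(640,418)],float); uv=np.c_[330+(t[:,0]-400)/4.149-.4,165+t[:,1]/4.167-.4]
print(atz('scene',uv,.13))
E
python3 go.py 0.5903 0.0356 0.26 -92.1
```

```text
[[0.5291 0.0099 0.1725]
 [0.6809 0.0115 0.1725]
 [0.6807 0.0468 0.1725]]
0.6147948929617475 0.15177082023608807 0.03528104190624851 centre [0.6049 0.0283 0.1725]
[[0.5165 0.0135 0.13  ]
 [0.6991 0.0036 0.13  ]]
clk 13.575 pos [0.585 0.032 0.263] yaw -91.99 F [ 0.728  0.275 -5.629] op 0.167
rot units [ 0.011 -0.007  0.021] then shift units [-0.12  -0.168  0.097]  shift in current axes [-0.12  -0.168  0.096]
```

```bash

python3 -m jog '[[[-1,-0.09,-0.17,0.2,0,0,0],[-1,0,0,0.4,0,0,0],[-1,0,0,0.25,0,0,0],[-1,0,0,0,0,0,0],[-1,0,0,0,0,0,0]]]'
python3 go.py 0.5903 0.0352 0.206 -92.1
python3 - <<'E'
from h import *
b=grab('scene','scene4.png')
cv2.imwrite('pics/crop6.png',cv2.resize(b[190:285,330:430],(800,600*800*95//100//600),interpolation=cv2.INTER_CUBIC)[:600])
E
```

```text
clock: 14.2
tcp_pos: [0.5906, 0.0348, 0.2379]
tcp_rot: [[-0.035, -0.999, -0.0], [-0.999, 0.035, -0.0], [0.0, -0.0, -1.0]]
ft_force: [-0.3, -0.2, -5.2]
opening: 0.171
clk 14.2 pos [0.591 0.035 0.238] yaw -92.01 F [-0.262 -0.196 -5.17 ] op 0.171
rot units [-0.    -0.001  0.017] then shift units [-0.014  0.012  1.064]  shift in current axes [-0.014  0.012  1.064]
```

View pics/crop6.png

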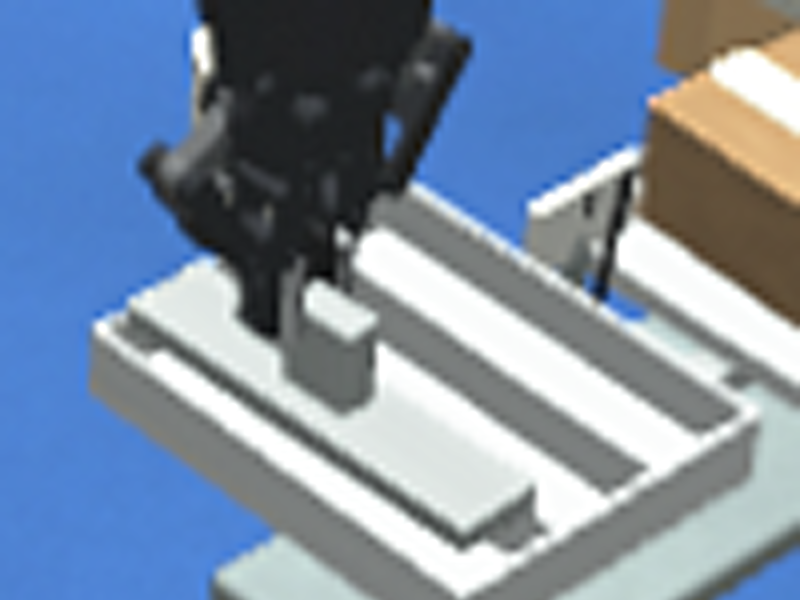

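```bash
python3 - <<'E'
from h import *
np.set_printoptions(precision=4,suppress=True)
f=lambda c:np.array(c,float)/8+[330-.45,190-.45]
W=atz('scene',f([(463,533),(531,485),(130,297)]),.1479);print('bar',W)
print('rim',atz('scene',f([(465,597),(757,408),(95,322)]),.130))
E
```

```text
bar [[0.6886 0.0131 0.1479]
 [0.6875 0.0471 0.1479]
 [0.5278 0.0187 0.1479]]
rim [[0.6975 0.0062 0.13  ]
 [0.6997 0.15   0.13  ]
 [0.514  0.016  0.13  ]]
```

Bar and lane line up: parallel within about 1°, with the lane about 2 mm further +y. I'll correct 1.5 mm and lower.

```bash

python3 -m jog '[[[-1,-0.05,0.03,0.1,0,0,0],[-1,0,0,0.25,0,0,0],[-1,0,0,0.25,0,0,0],[-1,0,0,0.2,0,0,0],[-1,0,0,0.1,0,0,0],[-1,0,0,0,0,0,0],[-1,0,0,0,0,0,0]]]'
python3 go.py 0.5903 0.0365 0.206 -92.1
```

```text
clock: 15.12
tcp_pos: [0.59, 0.0364, 0.2111]
tcp_rot: [[-0.035, -0.999, 0.0], [-0.999, 0.035, -0.0], [0.0, -0.0, -1.0]]
ft_force: [-0.2, -0.4, -7.0]
opening: 0.169
clk 15.125 pos [0.59  0.036 0.211] yaw -92.0 F [-0.169 -0.429 -6.954] op 0.169
rot units [-0.005 -0.001  0.019] then shift units [-0.004 -0.011  0.17 ]  shift in current axes [-0.004 -0.011  0.17 ]
```

```bash

python3 -m jog '[[[-1,0,0,0.1,0,0,0],[-1,0,0,0.08,0,0,0],[-1,0,0,0.05,0,0,0],[-1,0,0,0,0,0,0],[-1,0,0,0,0,0,0]]]'
python3 -m jog '[[[-1,0,0,0.07,0,0,0],[-1,0,0,0.07,0,0,0],[-1,0,0,0,0,0,0],[-1,0,0,0,0,0,0]]]'
python3 go.py 0.5903 0.0365 0.206 -92.1
```

```text
clock: 15.75
tcp_pos: [0.59, 0.0365, 0.2045]
tcp_rot: [[-0.035, -0.999, 0.001], [-0.999, 0.035, -0.0], [0.0, -0.001, -1.0]]
ft_force: [-1.4, 0.2, 0.0]
opening: 0.166
clock: 16.25
tcp_pos: [0.59, 0.0364, 0.1998]
tcp_rot: [[-0.035, -0.999, 0.0], [-0.999, 0.035, 0.0], [-0.0, -0.0, -1.0]]
ft_force: [-1.0, 1.0, 1.7]
opening: 0.167
clk 16.25 pos [0.59  0.036 0.2  ] yaw -92.0 F [-0.98   0.994  1.732] op 0.167
rot units [-0.005  0.     0.02 ] then shift units [-0.003 -0.01  -0.206]  shift in current axes [-0.003 -0.01  -0.206]
```

```bash

python3 -m jog '[[[-1,0,0,-0.14,0,0,0],[-1,0,0,0,0,0,0],[-0.4,0,0,0,0,0,0],[0,0,0,0,0,0,0],[0,0,0,-0.2,0,0,0],[0,0,0,-1,0,0,0],[0,0,0,-1,0,0,0],[0,0,0,-1,0,0,0]]]'
python3 -m jog '[[[0,0,0.9,-0.6,0,0,0],[0,0.6,0.9,-0.3,0,0,0],[0,0.9,0.9,0,0,0,0],[0.5,0.9,0.9,0,0,0,0],[0.5,0.9,0.9,0,0,0,0],[0.5,0.9,0.9,0,0,0,0],[0.5,0.9,0.9,0,0,0,0],[0.5,0,0,0,0,0,0]]]'
python3 go.py 0.378 -0.284 0.2 -10
python3 - <<'E'
from h import *
np.set_printoptions(precision=4,suppress=True)
a=grab('top','top5.png');b=grab('scene','scene5.png')
for q in('tray_mid','large','medium','loadpan_mid','carton_a'):
  for c in('top','scene'): print(q,c,[(np.round(d['location'],3).tolist(),round(d['p'],2)) for d in manip.landmark_of(q,c)[:5]])
o=np.zeros((500,790,3),np.uint8)
o[:,:390]=cv2.resize(a[125:245,225:318],(390,500),interpolation=cv2.INTER_CUBIC);o[:,400:790]=cv2.resize(b[180:280,338:416],(390,500),interpolation=cv2.INTER_CUBIC)
cv2.imwrite('pics/crop7.png',o)
E
```

```text
clock: 17.25
tcp_pos: [0.5898, 0.0363, 0.3014]
tcp_rot: [[-0.035, -0.999, 0.001], [-0.999, 0.035, -0.0], [0.0, -0.001, -1.0]]
ft_force: [0.1, 0.1, -1.0]
opening: 0.502
clock: 18.25
tcp_pos: [0.3943, -0.111, 0.3277]
tcp_rot: [[-0.038, -0.999, 0.001], [-0.999, 0.038, -0.001], [0.001, -0.001, -1.0]]
ft_force: [0.7, 0.1, -0.2]
opening: 0.749
clk 18.25 pos [ 0.394 -0.111  0.328] yaw -92.2 F [ 0.723  0.099 -0.161] op 0.749
rot units [ -0.     -0.014 -16.441] then shift units [0.467 5.772 4.256]  shift in current axes [5.779 0.323 4.26 ]
tray_mid top [([0.608, 0.084, 0.1], 0.84)]
tray_mid scene [([0.61, 0.086, 0.104], 0.57)]
large top [([0.588, -0.554, 0.002], 0.96), ([0.607, 0.033, 0.104], 0.89), ([0.358, -0.444, 0.002], 0.63), ([0.611, 0.195, 0.002], 0.2)]
large scene [([0.362, -0.448, 0.0], 0.91), ([0.607, 0.034, 0.099], 0.84), ([0.587, -0.556, -0.002], 0.77)]
medium top []
medium scene [([0.333, -0.155, -0.003], 0.87), ([0.379, -0.282, -0.0], 0.69), ([0.274, -0.265, -0.002], 0.67), ([0.609, 0.299, 0.071], 0.35)]
loadpan_mid top [([0.433, -0.094, -0.003], 0.6)]
loadpan_mid scene [([0.617, 0.303, 0.068], 0.93), ([0.607, 0.131, 0.102], 0.66)]
carton_a top [([0.608, 0.307, 0.067], 0.74), ([0.501, 0.478, 0.066], 0.7)]
carton_a scene [([0.611, 0.298, 0.072], 0.9), ([0.504, 0.477, 0.068], 0.82)]
```

View pics/crop7.png

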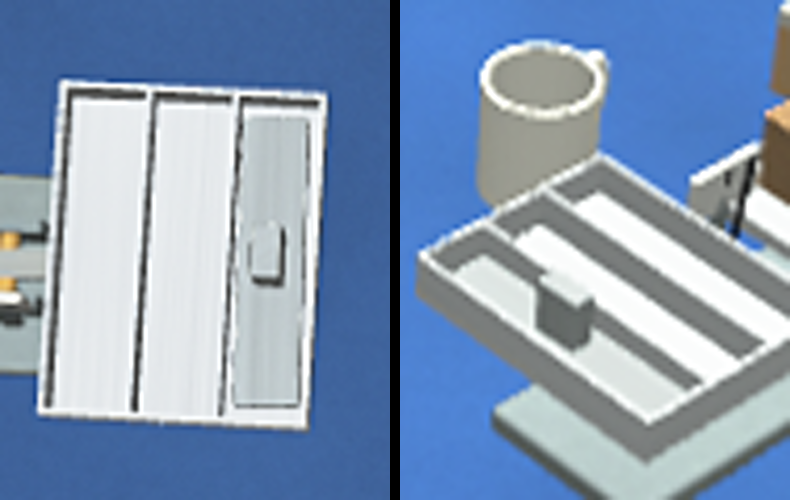

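The large lies flat in the far lane (top crop: block at (266,255), bar inside the walls on all sides). Next I'll compare the beam reading before and after numerically.

```bash
python3 - <<'E'
from h import *
np.set_printoptions(precision=4,suppress=True)
a=cv2.imread('pics/scene0.png');b=cv2.imread('pics/scene5.png')
for n,(u,v) in {'tray corner hl':(387,267),'tray corner ll':(342,233),'tray hh':(424,243),'base corner (fixed)':(358,264)}.items():
    t=a[v-7:v+8,u-7:u+8]; r=cv2.matchTemplate(b[v-20:v+21,u-20:u+21],t,cv2.TM_CCOEFF_NORMED); _,m,_,l=cv2.minMaxLoc(r); print(n,np.array(l)-13,round(m,3))
P=np.array([.697,.005,.13]); print('px shift for 9mm drop',proj('scene',P-[0,0,.009])-proj('scene',P))
print(manip.get_state()['q'])
im=cv2.imread('pics/top5.png');h=cv2.cvtColor(im,cv2.COLOR_BGR2HSV)
E
python3 go.py 0.3775 -0.284 0.2 -78.9
```

```text
tray corner hl [0 0] 0.991
tray corner ll [0 0] 0.996
tray hh [0 0] 0.998
base corner (fixed) [0 0] 1.0
px shift for 9mm drop [[-0.2479  2.54  ]]
[-26.7155  -0.7155 -16.3329  74.3963  -0.0044 155.243 ]
clk 18.85 pos [ 0.396 -0.11   0.327] yaw -91.96 F [-0.518  0.512  1.058] op 0.747
rot units [ 0.003  0.001 -2.612] then shift units [5.586 1.716 4.229]  shift in current axes [5.83  0.408 4.229]
```

The beam is still against its stop: the shift is 0 px, where a 150 g gap would have given about 2.5 px. So the difference is about 300 g and the medium is needed. Grasping it along its length.

```bash

python3 -m jog '[[[0.5,0,0,0.3,0,0,-0.9],[0.5,0,0,0.3,0,0,-0.9],[0.5,0,0,0.3,0,0,-0.8],[0.5,0.9,0.28,0.3,0,0,0],[0.5,0.9,0.28,0.5,0,0,0],[0.5,0.9,0.28,0.5,0,0,0],[0.5,0.9,0.28,0.5,0,0,0],[0.5,0.9,0.28,0.5,0,0,0]]]'
python3 -m jog '[[[0.5,0.7,0.28,0.5,0,0,0],[0.5,0.4,0,0.4,0,0,0],[0.5,0,0,0,0,0,0],[0.5,0,0,0,0,0,0]]]'
python3 go.py 0.3778 -0.2835 0.115 -78.9
```

```text
clock: 19.85
tcp_pos: [0.38, -0.2513, 0.2305]
tcp_rot: [[0.191, -0.982, 0.0], [-0.982, -0.191, -0.0], [0.0, -0.0, -1.0]]
ft_force: [0.5, 0.1, -0.5]
opening: 0.753
clock: 20.35
tcp_pos: [0.3784, -0.2838, 0.2043]
tcp_rot: [[0.191, -0.981, -0.0], [-0.981, -0.191, 0.0], [-0.0, -0.0, -1.0]]
ft_force: [0.6, 0.2, -0.9]
opening: 0.752
clk 20.35 pos [ 0.378 -0.284  0.204] yaw -78.96 F [ 0.65   0.189 -0.939] op 0.752
rot units [-0.001  0.004 -0.012] then shift units [-0.014  0.017  2.975]  shift in current axes [-0.013  0.017  2.975]
```

```bash

python3 -m jog '[[[0.5,0,0,0.7,0,0,0],[0.5,0,0,0.9,0,0,0],[0.5,0,0,0.9,0,0,0],[0.5,0,0,0.7,0,0,0],[0.5,0,0,0.5,0,0,0],[0.5,0,0,0.16,0,0,0],[0.5,0,0,0,0,0,0],[0.5,0,0,0,0,0,0]]]'
python3 go.py 0.3778 -0.2835 0.087 -78.9
```

```text
clock: 21.35
tcp_pos: [0.3787, -0.2847, 0.0891]
tcp_rot: [[0.191, -0.982, 0.001], [-0.982, -0.191, -0.001], [0.001, -0.001, -1.0]]
ft_force: [-0.1, -0.0, 0.2]
opening: 0.749
clk 21.35 pos [ 0.379 -0.285  0.089] yaw -78.98 F [-0.138 -0.043  0.206] op 0.749
rot units [-0.01  -0.016 -0.016] then shift units [-0.045  0.021  0.069]  shift in current axes [-0.045  0.021  0.069]
```

```bash

python3 -m jog '[[[-1,0,0,0,0,0,0],[-1,0,0,0,0,0,0],[-1,0,0,0,0,0,0],[-1,0,0,0,0,0,0],[-1,0,0,0,0,0,0],[-1,0,0,-0.3,0,0,0],[-1,0,0,-0.3,0,0,0],[-1,0,0,0,0,0,0]]]'
python3 go.py 0.3778 -0.2835 0.087 -78.9
```

```text
clock: 22.35
tcp_pos: [0.3785, -0.2849, 0.107]
tcp_rot: [[0.191, -0.982, 0.001], [-0.982, -0.191, -0.001], [0.001, -0.001, -1.0]]
ft_force: [0.9, -0.6, -2.1]
opening: 0.341
clk 22.35 pos [ 0.379 -0.285  0.107] yaw -79.0 F [ 0.92  -0.598 -2.09 ] op 0.341
rot units [-0.009 -0.016 -0.021] then shift units [-0.049  0.015  0.666]  shift in current axes [-0.05   0.015  0.666]
```

```bash

python3 -m jog '[[[-1,0,0,-0.9,0,0,0],[-1,0,0,-0.9,0,0,-0.5],[-1,0,0,-0.9,0,0,-1],[-1,0,0,-0.9,0,0,-1],[-1,0,0,-0.9,0,0,-1],[-1,0,0,-0.9,0,0,-1],[-1,0,0,-0.3,0,0,-1],[-1,0,0,0,0,0,-1]]]'
python3 -m jog '[[[-1,0,0,0,0,0,-1],[-1,0,0,0,0,0,-1],[-1,0,0,0,0,0,-1],[-1,0,0,0,0,0,-1],[-1,0,0,0,0,0,-1],[-1,0,0,0,0,0,-1],[-1,0,0,0,0,0,-1],[-1,0,0,0,0,0,-1]]]'
python3 go.py 0.6095 0.1285 0.26 -2.1
```

```text
clock: 23.35
tcp_pos: [0.3784, -0.2847, 0.278]
tcp_rot: [[0.69, -0.723, 0.001], [-0.723, -0.69, -0.001], [0.002, 0.0, -1.0]]
ft_force: [0.4, -0.2, -2.5]
opening: 0.341
clock: 24.35
tcp_pos: [0.378, -0.2842, 0.2768]
tcp_rot: [[0.994, -0.11, -0.001], [-0.11, -0.994, 0.0], [-0.001, -0.0, -1.0]]
ft_force: [-0.2, 0.3, -2.6]
opening: 0.34
clk 24.35 pos [ 0.378 -0.284  0.277] yaw -6.34 F [-0.188  0.327 -2.613] op 0.34
rot units [-0.005  0.007 -0.847] then shift units [  7.209 -14.031   0.56 ]  shift in current axes [  6.153 -14.525   0.561]
```

```bash

python3 -m jog '[[[-1,0,0,0,0,0,-0.85],[-1,0.48,-0.93,0,0,0,0],[-1,0.48,-0.93,0,0,0,0],[-1,0.48,-0.93,0,0,0,0],[-1,0.48,-0.93,0,0,0,0],[-1,0.48,-0.93,0,0,0,0],[-1,0.48,-0.93,0,0,0,0],[-1,0.48,-0.93,0,0,0,0]]]'
python3 -m jog '[[[-1,0.48,-0.93,0,0,0,0],[-1,0.48,-0.93,0,0,0,0],[-1,0.48,-0.93,0,0,0,0],[-1,0.48,-0.93,0,0,0,0],[-1,0.48,-0.93,0,0,0,0],[-1,0.48,-0.93,0,0,0,0],[-1,0.48,-0.93,0,0,0,0],[-1,0.3,-0.6,0.2,0,0,0]]]'
python3 -m jog '[[[-1,0.1,-0.2,0.3,0,0,0],[-1,0,0,0,0,0,0],[-1,0,0,0,0,0,0]]]'
python3 go.py 0.6095 0.1285 0.225 -2.1
```

```text
clock: 25.35
tcp_pos: [0.4868, -0.0922, 0.2768]
tcp_rot: [[0.999, -0.039, -0.001], [-0.039, -0.999, 0.0], [-0.001, -0.0, -1.0]]
ft_force: [0.2, -0.5, -3.1]
opening: 0.342
clock: 26.35
tcp_pos: [0.6052, 0.1168, 0.2707]
tcp_rot: [[0.999, -0.038, 0.0], [-0.038, -0.999, -0.0], [0.0, 0.0, -1.0]]
ft_force: [-0.1, 0.3, -3.0]
opening: 0.34
clock: 26.72
tcp_pos: [0.6074, 0.1206, 0.262]
tcp_rot: [[0.999, -0.04, -0.001], [-0.04, -0.999, -0.0], [-0.001, 0.0, -1.0]]
ft_force: [-0.0, 0.6, -2.0]
opening: 0.34
clk 26.725 pos [0.607 0.121 0.262] yaw -2.3 F [-0.014  0.611 -2.002] op 0.34
rot units [ 0.006  0.009 -0.04 ] then shift units [ 0.06  -0.264  1.233]  shift in current axes [ 0.06  -0.265  1.233]
```

```bash

python3 -m jog '[[[-1,0.06,-0.26,0.4,0,0,-0.04],[-1,0,0,0.5,0,0,0],[-1,0,0,0.35,0,0,0],[-1,0,0,0,0,0,0],[-1,0,0,0,0,0,0]]]'
python3 go.py 0.6095 0.1285 0.225 -2.1
python3 - <<'E'
from h import *
b=grab('scene','scene6.png')
cv2.imwrite('pics/crop8.png',cv2.resize(b[190:265,340:440],(800,600),interpolation=cv2.INTER_CUBIC))
E
```

```text
clock: 27.35
tcp_pos: [0.6101, 0.1291, 0.2248]
tcp_rot: [[0.999, -0.036, 0.0], [-0.036, -0.999, -0.0], [0.0, 0.0, -1.0]]
ft_force: [-0.0, 0.0, -2.5]
opening: 0.341
clk 27.35 pos [0.61  0.129 0.225] yaw -2.06 F [-0.006  0.05  -2.468] op 0.341
rot units [ 0.001 -0.002  0.009] then shift units [-0.019  0.022 -0.007]  shift in current axes [-0.019  0.022 -0.007]
```

View pics/crop8.png

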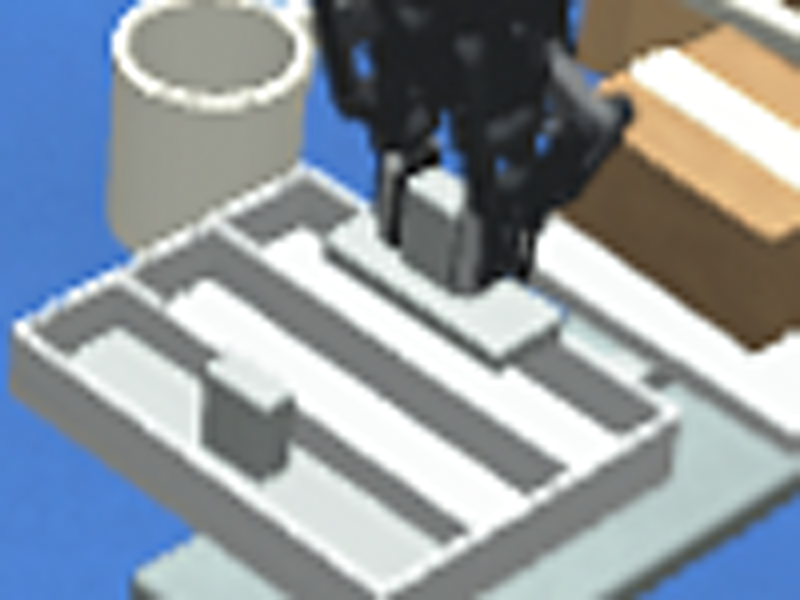

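```bash
python3 - <<'E'
from h import *
np.set_printoptions(precision=4,suppress=True)
f=lambda c:np.array(c,float)/8+[340-.45,190-.45]
W=atz('scene',f([(500,352),(565,315),(325,243)]),.1475);print('bar',W,(W[1]+W[2])/2)
print('rim hh, lh, ll',atz('scene',f([(680,405),(305,162),(12,328)]),.130))
E
```

```text
bar [[0.6521 0.1111 0.1475]
 [0.6538 0.1425 0.1475]
 [0.5709 0.111  0.1475]] [0.6124 0.1267 0.1475]
rim hh, lh, ll [[0.6994 0.152  0.13  ]
 [0.519  0.1573 0.13  ]
 [0.5156 0.0129 0.13  ]]
```

```bash

python3 -m jog '[[[-1,-0.02,-0.05,0.1,0,0,0],[-1,0,0,0.3,0,0,0],[-1,0,0,0.3,0,0,0],[-1,0,0,0.2,0,0,0],[-1,0,0,0.1,0,0,0],[-1,0,0,0,0,0,0]]]'
python3 -m jog '[[[-1,0,0,0.1,0,0,0],[-1,0,0,0.1,0,0,0],[-1,0,0,0.1,0,0,0],[-1,0,0,0,0,0,0],[-1,0,0,0,0,0,0]]]'
python3 go.py 0.6095 0.13 0.1735 -2.1
```

```text
clock: 28.15
tcp_pos: [0.6093, 0.1307, 0.1944]
tcp_rot: [[0.999, -0.036, -0.0], [-0.036, -0.999, -0.0], [-0.0, 0.0, -1.0]]
ft_force: [-0.7, -0.4, -2.7]
opening: 0.34
clock: 28.78
tcp_pos: [0.6093, 0.1307, 0.1857]
tcp_rot: [[0.999, -0.036, -0.0], [-0.036, -0.999, -0.0], [-0.0, 0.0, -1.0]]
ft_force: [0.2, 0.1, -1.7]
opening: 0.339
clk 28.775 pos [0.609 0.131 0.186] yaw -2.05 F [ 0.204  0.07  -1.659] op 0.339
rot units [0.002 0.002 0.01 ] then shift units [0.006 0.023 0.406]  shift in current axes [0.006 0.023 0.406]
```

```bash

python3 -m jog '[[[-1,0,0,0.12,0,0,0],[-1,0,0,0.12,0,0,0],[-1,0,0,0.12,0,0,0],[-1,0,0,0,0,0,0],[-1,0,0,0,0,0,0],[-1,0,0,0,0,0,0]]]'
python3 go.py 0.6095 0.13 0.1735 -2.1
```

```text
clock: 29.52
tcp_pos: [0.6093, 0.1307, 0.175]
tcp_rot: [[0.999, -0.036, -0.0], [-0.036, -0.999, -0.0], [-0.0, 0.0, -1.0]]
ft_force: [-2.2, 0.1, -1.1]
opening: 0.341
clk 29.525 pos [0.609 0.131 0.175] yaw -2.05 F [-2.223  0.064 -1.147] op 0.341
rot units [0.001 0.001 0.01 ] then shift units [0.006 0.022 0.048]  shift in current axes [0.006 0.022 0.048]
```

```bash

python3 -m jog '[[[-1,0,0,0.08,0,0,0],[-1,0,0,0,0,0,0],[-1,0,0,0,0,0,0],[-1,0,0,0,0,0,0]]]'
python3 go.py 0.6095 0.13 0.1735 -2.1
```

```text
clock: 30.02
tcp_pos: [0.6094, 0.1307, 0.1725]
tcp_rot: [[0.999, -0.036, -0.0], [-0.036, -0.999, -0.0], [-0.0, 0.0, -1.0]]
ft_force: [-1.2, -0.6, -0.1]
opening: 0.344
clk 30.025 pos [0.609 0.131 0.172] yaw -2.05 F [-1.198 -0.572 -0.101] op 0.344
rot units [0.001 0.001 0.011] then shift units [ 0.005  0.024 -0.034]  shift in current axes [ 0.005  0.024 -0.034]
```

```bash

python3 -m jog '[[[0,0,0,0,0,0,0],[0.2,0,0,0,0,0,0],[0.2,0,0,0,0,0,0],[0.2,0,0,-0.3,0,0,0],[0.2,0,0,-0.8,0,0,0],[0.2,0,0,-1,0,0,0],[0.2,0,0,-1,0,0,0],[0.2,0,0,-1,0,0,0]]]'
python3 -m jog '[[[0.2,-0.9,0,-0.5,0,0,0],[0.2,-0.9,0.9,0,0,0,0],[0.2,-0.9,0.9,0,0,0,0],[0.2,-0.9,0.9,0,0,0,0],[0.2,-0.9,0.9,0,0,0,0],[0.2,-0.9,0.9,0,0,0,0],[0.2,-0.5,0.9,0,0,0,0],[0.2,0,0.9,0,0,0,0]]]'
python3 -m jog '[[[0.2,0,0.9,0,0,0,0],[0.2,0,0.9,0,0,0,0],[0.2,0,0.9,0,0,0,0],[0.2,0,0,0,0,0,0],[0.2,0,0,0,0,0,0]]]'
python3 - <<'E'
from h import *
np.set_printoptions(precision=4,suppress=True)
a=grab('top','top7.png');b=grab('scene','scene7.png'); print(manip.get_state()['tcp_pos'],manip.get_state()['clock'])
for q in('tray_mid','large','medium','small','loadpan_mid','carton_a','mug','spool','flux'):
  for c in('top','scene'): print(q,c,[(np.round(d['location'],3).tolist(),round(d['p'],2)) for d in manip.landmark_of(q,c)[:5]])
A=cv2.imread('pics/scene0.png')
for n,(u,v) in {'hl':(387,267),'ll':(342,233),'hh':(424,243),'fixed':(358,264)}.items():
    t=A[v-7:v+8,u-7:u+8]; r=cv2.matchTemplate(b[v-20:v+21,u-20:u+21],t,cv2.TM_CCOEFF_NORMED); _,m,_,l=cv2.minMaxLoc(r)
    print(n,np.array(l)-13,round(m,3))
for d in(.013,.019,.025): print(d,proj('scene',np.array([.697,.005,.12-d]))-proj('scene',np.array([.697,.005,.12])))
o=np.zeros((500,790,3),np.uint8)
o[:,:390]=cv2.resize(a[125:245,225:318],(390,500),interpolation=cv2.INTER_CUBIC);o[:,400:790]=cv2.resize(b[180:280,338:416],(390,500),interpolation=cv2.INTER_CUBIC)
cv2.imwrite('pics/crop9.png',o)
E
```

```text
clock: 31.02
tcp_pos: [0.6094, 0.1307, 0.2973]
tcp_rot: [[0.999, -0.036, 0.001], [-0.036, -0.999, -0.0], [0.001, -0.0, -1.0]]
ft_force: [1.0, -0.0, -0.6]
opening: 0.602
clock: 32.02
tcp_pos: [0.4247, -0.0524, 0.3116]
tcp_rot: [[0.999, -0.036, 0.001], [-0.036, -0.999, -0.001], [0.001, 0.0, -1.0]]
ft_force: [-0.1, -0.2, 0.9]
opening: 0.6
clock: 32.65
tcp_pos: [0.4228, -0.1324, 0.3109]
tcp_rot: [[0.999, -0.036, 0.0], [-0.036, -0.999, 0.0], [0.0, -0.0, -1.0]]
ft_force: [0.6, 0.1, 0.3]
opening: 0.594
[ 0.4228 -0.132   0.3107] 32.75
tray_mid top [([0.607, 0.082, 0.083], 0.7)]
tray_mid scene [([0.609, 0.084, 0.087], 0.67)]
large top [([0.609, 0.035, 0.087], 0.9), ([0.36, -0.441, -0.0], 0.76), ([0.588, -0.556, 0.001], 0.67)]
large scene [([0.607, 0.033, 0.084], 0.83), ([0.588, -0.555, -0.001], 0.64), ([0.359, -0.447, -0.002], 0.62)]
medium top [([0.608, 0.131, 0.086], 0.94)]
medium scene [([0.335, -0.155, -0.001], 0.68), ([0.609, 0.132, 0.085], 0.64), ([0.273, -0.262, -0.002], 0.63)]
small top [([0.43, -0.095, -0.003], 0.61)]
small scene [([0.43, -0.091, -0.001], 0.8), ([0.609, 0.131, 0.083], 0.45)]
loadpan_mid top []
loadpan_mid scene [([0.618, 0.303, 0.084], 0.65)]
carton_a top [([0.498, 0.478, 0.064], 0.64), ([0.609, 0.304, 0.084], 0.62)]
carton_a scene [([0.502, 0.472, 0.066], 0.79), ([0.609, 0.298, 0.087], 0.64)]
mug top [([0.403, 0.231, -0.001], 0.7)]
mug scene [([0.402, 0.23, 0.0], 0.56)]
spool top [([0.523, -0.381, -0.003], 0.67)]
spool scene [([0.521, -0.384, 0.002], 0.94), ([0.607, 0.087, 0.085], 0.33)]
flux top [([0.683, -0.388, -0.002], 0.85)]
flux scene [([0.683, -0.388, -0.0], 0.94), ([0.434, -0.092, 0.002], 0.52)]
hl [-1  5] 0.934
ll [0 5] 0.965
hh [-1  5] 0.627
fixed [0 0] 0.878
0.013 [[-0.3543  3.6335]]
0.019 [[-0.5164  5.2977]]
0.025 [[-0.6778  6.954 ]]
```

View pics/crop9.png

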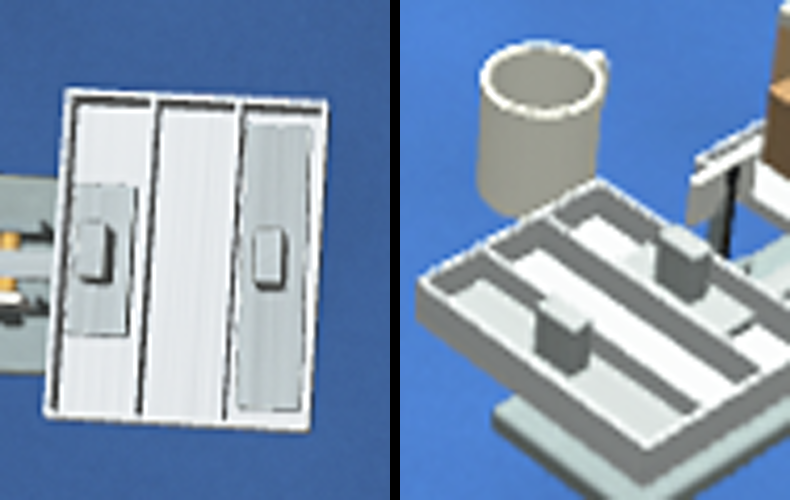

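Both weights lie flat in their lanes. The tray sank 5 px, which is about 19 mm, so it is at level: the measured floor is 83–87 mm against 85. The pan rose to match, and nothing else moved. Handing in.

```bash
python3 -c "
from bench import manip; print(manip.close_job(), manip.get_state()['clock'])"
```

```text
the job is handed in; nothing more can be done
the job is handed in; nothing more can be done
```

I drew the large weight out of the rack by its stub, re-gripped it by its block and set it down in lane 1. The beam stayed against its stop (no tray shift in the picture, where a 150 g gap would have shown about 2.5 px), so the carton needed the medium. I set the medium in lane 3 and left the small untouched on the bench.

**Last checks (at about 33 s of the 67 s):**
- **Beam:** the tray floor measured 83–87 mm (85 is level), and the tray had dropped 5 px, where 5.3 px is predicted for level. Whole-pixel matching leaves about ±0.02 rad of doubt, inside the 0.03 limit. I did not measure the needle itself.
- **Weights:** the large and medium are flat in their lanes and let go.
- **Surroundings:** the cartons, spool, bottle and mug are where they began, within the networks' error of about 5 mm; the carton on the pan rose with its pan, as it should.

No final check failed. Two readings disagreed:
- One mid-way corner measurement gave the large bar as 152 mm long instead of 160. I put that down to a poorly seen corner and measured it again before setting the bar down.
- The networks' lane positions were up to about 5 mm off my triangulation. I used the triangulated positions, nudged slightly towards theirs.

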